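# Clamp a camera housing in the bench screw press

## Task

Push the blue carrier, with the white camera housing in it, fully home against the stop under the bench screw press. Then wind the press down by its black bar, clockwise seen from above, until the pad just touches the housing, give the bar one quarter turn more to clamp it, and let go. Do not overtighten, even for a moment, or the housing cracks, and leave the other things on the bench alone.

Things in the scene. Friction and masses are not known exactly. Their poses are not given: they have to be found in the camera images.
- press: Grey bench screw press, fixed, on 52 mm feet: base plate 205 x 150 x 20 mm (from 142 mm in front of the origin to 62 mm behind it), two columns, a bridge 46 mm deep, 156 mm wide, 174 to 204 mm above the bench. Origin on the bench under the screw's axis; x points from the open front, where the carrier comes in, to the back stop; z up.
- press_home (a point): Point on the screw's axis, 82 mm above the bench, where carrier_nest lies when the carrier is fully home against the back stop (side play 1.5 mm). Above it hangs a sprung round pad, 44 mm across, which does not turn. How low it hangs is set by hand, differs every time and is not measured: it starts about 2 to 11 mm above the housing's height.
- carrier: Loose blue sliding carrier (0.5 kg) on the press base, underside 72 mm above the bench, led along the press's x axis by two guides. Plate 84 x 80 x 10 mm with a shallow pocket, a tongue to the front and an upright push tab (36 mm wide, 12 thick, 44 high) at its end. Origin under the pocket's centre; x from tab to pocket. Starts 55 to 85 mm short of home; sliding takes 4 to 8 N.
- carrier_nest (a point): Centre of the pocket's floor on the carrier, 10 mm above the carrier's underside. Axes as the carrier's.
- carrier_tab (a point): Middle of the flat front face of the carrier's push tab, 120 mm in front of the pocket's centre and 102 mm above the bench; the tab's top is 14 mm higher. Push here along the carrier's x axis.
- housing: White square camera housing with a black gasket line, 58 x 58 x 36 mm, 0.3 kg, standing loose in the carrier's pocket (about 1.5 mm play all round), its flat top 118 mm above the bench. Origin at the centre of its underside, z up.
- bar_grip (a point): On the screw's axis, 239 mm above the bench, at half the height of the black grip bar. The bar is 64 mm long, 14 mm thick, 30 mm high (224 to 254 mm above the bench), with flat sides; below it are a 24 mm hub and, from 207 mm down, a 60 mm dial. This point's x axis runs along the bar, y across its thickness. The bar keeps its height while it turns.
- screw (a joint): Turn of the bar, rad; grows clockwise from above, lowering the pad 3 mm per rad. At 0 the bar lies along the press's x axis. Starts at 0 to 0.4, first touch 0.6 to 3.5 rad later, end stop at 7. Turning free takes about 0.16 N m; at touch it rises within some 0.3 rad by 0.065 N m, then by 0.03 N m per rad. At rest, friction may read with either sign. It stays where it is left.
- flux_bottle: Bystander: white dispensing bottle with a red needle cap, 44 mm diameter, 140 mm tall, standing to the left. Origin at its foot.
- back_left: Bystander: white camera back shell with boards and wires, about 117 x 86 x 41 mm, on the left. Origin at its underside.
- back_right: Bystander: white camera back shell with boards and wires, about 127 x 74 x 32 mm, near the bench's front edge on the right. Origin at its underside.
- back_near: Bystander: white camera back shell with boards and wires, about 98 x 79 x 45 mm, near the bench's front edge, left of the middle. Origin at its underside.
- pin_cup: Bystander: white ribbed cup with wire ends, about 71 mm wide and 62 mm tall, on the left. Origin at its underside.

How it is judged (in metres and radians):
On the way, in this order (a step that is already met when the one before it is completed fails the run):
1. the carrier is fully home, the housing not yet pressed (horizontal distance between carrier_nest and press_home below 0.004 m and contact force between housing and carrier below 10 N), for 0.2 s.
2. the pad presses on the housing with the carrier home (horizontal distance between carrier_nest and press_home below 0.004 m and contact force between housing and carrier above 12 N), for 0.1 s.
At the end, for the whole second after the job is handed in: The carrier is home (pocket centre within 4 mm of the screw's axis), the housing sits flat in its pocket (within 4 mm), and the pad clamps it with a quarter turn past first touch, within about 25 degrees: 35 to 45 N between housing and carrier. Everything is at rest and let go (horizontal distance between carrier_nest and press_home below 0.004 m and contact force between housing and carrier between 35 and 45 N and horizontal distance between housing and carrier_nest below 0.004 m and angle between housing's own z axis and vertical below 0.05 rad and linear speed of carrier below 0.01 m/s and velocity of joint screw between -0.05 and 0.05 rad/s).
It fails at once if the housing is overtightened (more than 52 N, about 60 degrees beyond the quarter turn) (contact force between housing and carrier above 52 N).
It fails at once if a bystander is moved by more than 30 mm (distance of any of flux_bottle, back_left, back_right, back_near, pin_cup from where it was at the start of the episode above 0.03 m).
It also fails if it takes over 72 s, if anything falls off the work surface, if the arm or the gripper's body presses on something with over 40 N, if the wrist force passes 120 N, or if a joint passes its speed limit or range.

## Robot

A 6-joint arm with a two-finger parallel gripper is mounted at the origin on a cart in front of the work surface, level with it; the furniture and walls round the work are solid. World frame = base frame: x ahead of the robot, y to its left, z up, the work surface at z = 0. Lengths are in m, angles in degrees, forces in N, time in s.
With the tool pointing down it reaches from about 0.3 to 0.75 m from the base axis. Payload 8.5 kg.
Tool frame: the origin (TCP) lies on the centre line of the jaws, within the pads' length; the fingertips stand 14 mm ahead of it and the grasp point (between the pads) lies 5 mm behind it; z points along the fingers, y is the direction in which the jaws open and shut (so a half turn about z gives the same grasp; the last joint's range is limited). The gripper opens to 85 mm and grips with 20 to 120 N. Pads are 22 mm wide; open, the fingers measure 114 mm over their backs; the gripper's body (76 mm by 85 mm) begins 54 mm behind the grasp point. The pads swing forward as they close: fully open they stand 13 mm farther back than shut.
Start: joints at [-80.575, 21.807, 74.336, -0, 83.858, -12.336], TCP at [0.204, -0.511, 0.245] pointing down, gripper open.
Joint ranges: [-178.18, 178.18], [-50.72, 133.34], [12.68, 142.11], [-81.47, 261.47], [9.98, 163.14], [-165.26, 165.26]. Speed limits (degrees/s): [136.94, 136.94, 180, 180, 180, 180].

## Interface

Orientations are given as a 3x3 rotation matrix whose columns are the frame's x, y, z axes.
In Python, from rig import env, optics, order, finder gives the robot as it stands.
- The arm moves only by the tool play_rows, never from a script. Its argument "commands" is a list of rows, each an object of numbers: "grip": the closure, from -1 (fully open) to 1 (shut); "x", "y", "z": the shift along the tool's x, y, z in m; "rx", "ry", "rz": the turn, a rotation vector about the tool's x, y, z in rad. A call has 1 to 12 rows; each row shifts and turns the commanded pose from where the row before left it, along the tool's axes as they then stand; what a row does not reach is not made up. A row lasts 1/8 s, in which the tool goes at most 62.5 mm and 10.7 degrees, less where a joint would pass 70% of its speed; a pose out of reach is approached as far as the arm can. A call is refused whole if a number of a shift passes 0.0625 or a number of a turn 0.188, either way. A call with a gripper value outside its range is refused whole. The fingers move at their own pace and stop on an object; "squeeze" is the grip in N (left out, the last holds). Time passes only in rows, so rows that do not move let the fingers close. It gives the time, the measured TCP pose, the force and the opening at its end, in the units of the state.
- env.observe(): the state, without advancing time (a new reading comes with each control period).
- optics.get_image(name): name is "side" or "top" or "wrist"; returns a dict with "color" (480x640x3 uint8, blue, green, red), "range_z" (480x640 float32, m along the optical axis (not along the pixel's ray), 0 where there is no reading), "fov_y" (degrees; the focal length in pixels is half the picture's height over the tangent of half this angle, whatever the lens; pixels are square), "cx", "cy" (the principal point, pixels), "cam_to_world" (4x4, takes a point from camera to world coordinates). Camera axes: x right, y down, z forward; pixel columns grow to the right and rows downward; lengths in m; the calibration is good to about 2 mm. A picture is of the moment at which its call begins.
- order.close_job(): hands the job in, once; it reports no verdict.
Trained networks look in the newest picture that a camera, given by its name, has taken for a name from the list of things; names that differ only in an ending like _2 or _b are one class to them, and where a whole thing is asked for, a point or a joint stands for the part that bears it (a point fixed in the world has none). Each returns a list of dicts, best first, with "conf" (0 to 1); they miss things now and then, are a little off and sometimes report something else, mostly with a low value. They report only what shows in the picture. A call takes as long as a camera call.
- finder.boxes_of(camera, thing): "point" ([x, y, z] in m, in world coordinates, good to about 4 mm: the middle of the surface that is visible of it).
The state is a dict: "time_s": time; "q": joint angles; "qvel": joint speeds; "joint_efforts": joint torques, N m; "position": TCP position; "tool_rot": TCP orientation; "ft_force": force on the tool from outside, world axes, zero at the start; "wrist_torque": the same for the moment, N m; "grip_width": finger opening in m.
Only numpy, scipy, OpenCV 4.12 (cv2) and the standard library are available. Lean on these libraries where they do the work, as an engineer would, in place of code of your own. Each camera call takes 0.05 s, during which the arm holds its last target.

## Working session

There is one attempt and no reset: what is moved stays moved. The work goes in short steps, Python scripts to look and compute and a tool call to move; the robot and the scene stay as the last step left them, time stands still between calls to the robot, and variables do not carry over. Pictures are saved under pics/ and viewed, and the job is handed in when it is done.

Besides the shell and the picture viewer there is one more tool, called after "Call:" by a JSON object that holds its "method" and its "body", one argument or row to a line. play_rows: Moves the arm, as the interface text tells. Its arguments: {"type":"object","properties":{"commands":{"type":"array"},"squeeze":{"type":"number"}},"required":["commands"]}

```bash
ls; mkdir -p pics; python3 - <<'E'
from rig import env, optics, order, finder
import cv2,numpy as np
s=env.observe()
for k,v in s.items(): print(k,np.round(v,4).tolist())
for n in ["side","top","wrist"]:
    im=optics.get_image(n); cv2.imwrite(f"pics/{n}0.png",im["color"]); print(n,im["fov_y"],im["cx"],im["cy"],np.round(im["cam_to_world"],3).tolist())
    for t in ["press","carrier","housing","carrier_tab","bar_grip","screw","flux_bottle","back_left","back_right","back_near","pin_cup"]:
        try:
            r=finder.boxes_of(n,t)
            print(n,t,[(np.round(a["point"],3).tolist(),round(a["conf"],2)) for a in r[:2]])
        except Exception as e: print(t,e)
E
```

```text
pics
time_s 0.0
q [-80.574, 21.842, 74.3854, 0.0013, 83.8582, -12.3365]
qvel [-0.0398, 0.0177, 0.0243, 0.0355, -0.0065, -0.0303]
joint_efforts [0.0047, -44.8457, -23.1273, 0.0, 0.0048, -0.0]
position [0.2039, -0.5105, 0.2447]
tool_rot [[0.9287, 0.3708, -0.0002], [0.3708, -0.9287, 0.0015], [0.0003, -0.0015, -1.0]]
ft_force [0.4231, 0.6518, -0.0641]
wrist_torque [0.0235, -0.0738, -0.0038]
grip_width 0.085
side 51.81655338823047 324.4372134827498 234.3485462858191 [[-0.997, -0.021, 0.074, 0.42], [-0.075, 0.447, -0.891, 1.259], [-0.014, -0.894, -0.447, 0.757], [0.0, 0.0, 0.0, 1.0]]
side press [([0.596, -0.09, 0.081], 0.71)]
side carrier [([0.471, -0.066, 0.078], 0.84)]
side housing [([0.526, -0.084, 0.112], 0.77)]
side carrier_tab [([0.468, -0.066, 0.087], 0.78)]
side bar_grip [([0.602, -0.124, 0.24], 0.49)]
side screw [([0.606, -0.124, 0.236], 0.59)]
side flux_bottle [([0.514, 0.509, 0.058], 0.89)]
side back_left [([0.434, 0.393, 0.019], 0.93)]
side back_right [([0.373, -0.282, 0.022], 0.75)]
side back_near [([0.362, 0.167, 0.015], 0.68)]
side pin_cup [([0.647, 0.444, 0.023], 0.7), ([0.
[... 591 characters left out ...]
38, 0.023], 0.67), ([0.51, 0.482, 0.073], 0.61)]
top back_left []
top back_right [([0.371, -0.298, 0.02], 0.65), ([0.647, 0.454, 0.016], 0.56)]
top back_near [([0.36, 0.157, 0.015], 0.72), ([0.582, -0.121, 0.08], 0.68)]
top pin_cup [([0.647, 0.455, 0.014], 0.82)]
wrist 71.5034232223932 322.9269480800683 233.61912085062477 [[0.37, -0.888, -0.273, 0.275], [-0.929, -0.353, -0.11, -0.483], [0.001, 0.294, -0.956, 0.374], [0.0, 0.0, 0.0, 1.0]]
wrist press []
wrist carrier [([0.302, -0.323, 0.005], 0.43)]
wrist housing []
wrist carrier_tab []
wrist bar_grip []
wrist screw []
wrist flux_bottle []
wrist back_left []
wrist back_right [([0.304, -0.326, 0.008], 0.73)]
wrist back_near []
wrist pin_cup []
```

View pics/side0.png

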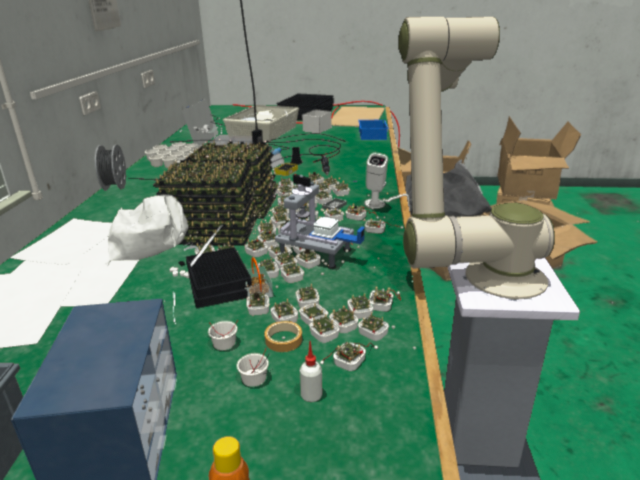

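View pics/top0.png

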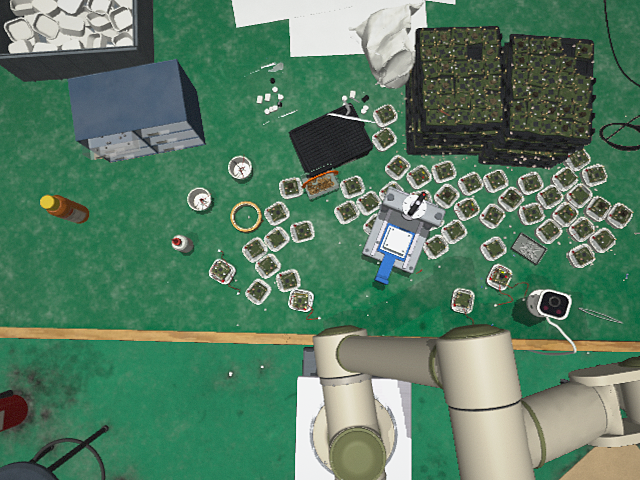

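The top view shows the press at about (405,225), with its bar at about (415,205) and the blue tab at (383,272). The press is yawed slightly. Next I'll zoom in and fit the depth data.

```bash
cat > h.py <<'E'
from rig import env, optics, order, finder
import cv2,numpy as np
def cloud(im):
    f=240/np.tan(np.radians(im["fov_y"]/2)); z=im["range_z"]
    v,u=np.mgrid[:480,:640]
    P=np.stack([(u-im["cx"])/f*z,(v-im["cy"])/f*z,z],-1)
    T=im["cam_to_world"]; return P@T[:3,:3].T+T[:3,3]
def proj(im,p):
    T=im["cam_to_world"]; q=T[:3,:3].T@(np.array(p)-T[:3,3]); f=240/np.tan(np.radians(im["fov_y"]/2))
    return q[0]/q[2]*f+im["cx"],q[1]/q[2]*f+im["cy"]
E
python3 - <<'E'
from h import *
im=optics.get_image("top"); P=cloud(im); c=im["color"]
a=cv2.resize(c[170:300,340:470],None,fx=5,fy=5,interpolation=cv2.INTER_CUBIC); cv2.imwrite("pics/topz.png",a[:600])
hsv=cv2.cvtColor(c,cv2.COLOR_BGR2HSV)
roi=np.zeros((480,640),bool); roi[180:295,350:450]=1
roi&=(im["range_z"]>0)
Z=P[...,2]
def rect(m,name):
    if m.sum()<4: print(name,m.sum());return
    r=cv2.minAreaRect((P[m][:,:2]*1000).astype(np.float32)); print(name,m.sum(),np.round(r[0],1),np.round(r[1],1),round(r[2],1),'z',np.round(np.percentile(Z[m],[5,50,95]),4))
blue=roi&(hsv[...,0]>95)&(hsv[...,0]<125)&(hsv[...,1]>140)
rect(blue,"blue"); rect(blue&(Z>.108),"tabtop"); rect(blue&(Z<.09),"plate/tongue")
rect(roi&(Z>.24)&(Z<.27),"bar")
rect(roi&(Z>.19)&(Z<.211),"bridge+dial")
white=roi&(hsv[...,1]<60)&(hsv[...,2]>190)&(Z>.11)&(Z<.125); rect(white,"housing")
rect(roi&(Z>.055)&(Z<.08),"base")
rect(roi&(Z>.165)&(Z<.211),"bridge")
im=optics.get_image("side"); cv2.imwrite("pics/sidez.png",cv2.resize(im["color"][160:280,240:400],None,fx=5,fy=5,interpolation=cv2.INTER_CUBIC))
P=cloud(im);Z=P[...,2];c=im["color"];hsv=cv2.cvtColor(c,cv2.COLOR_BGR2HSV)
roi=np.zeros((480,640),bool); roi[160:280,260:380]=1
blue=roi&(hsv[...,0]>95)&(hsv[...,0]<125)&(hsv[...,1]>140)
rect(blue,"blue"); rect(blue&(Z>.113),"tabtop");rect(roi&(Z>.215)&(Z<.27),"bar")
E
```

```text
blue 523 [491.8 -89.7] [ 81.3 164. ] 68.4 z [0.0759 0.0817 0.1158]
tabtop 59 [421.2 -61.7] [35.2 11.9] 68.9 z [0.1107 0.1157 0.1184]
plate/tongue 461 [498.7 -92.4] [ 81.3 149.3] 68.4 z [0.0757 0.0813 0.0859]
bar 155 [ 601.8 -130.9] [13.8 64.1] 55.5 z [0.2477 0.2525 0.2566]
bridge+dial 1037 [ 600.8 -130.8] [156.   57.1] 64.5 z [0.1974 0.2038 0.2091]
housing 450 [ 527.5 -102.2] [57.9 57.7] 68.2 z [0.1128 0.1169 0.1209]
base 1765 [ 538.7 -104.8] [155.9 262.3] 68.1 z [0.0662 0.0719 0.0793]
bridge 1086 [ 601.2 -130.4] [156.2  57.4] 67.0 z [0.1911 0.2036 0.2091]
blue 258 [461.3 464.2] [1588.3   90.2] 89.7 z [0.074  0.0814 0.1143]
tabtop 19 [425.9 591.8] [1333.5   17.4] 89.8 z [0.1131 0.1147 0.1826]
bar 207 [ 603.1 -127.4] [22.6 65.2] 61.6 z [0.2205 0.2394 0.2531]
```

View pics/topz.png

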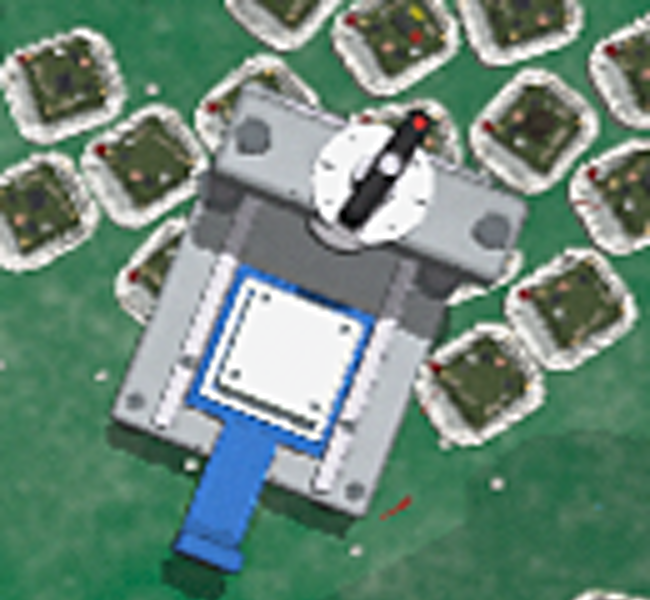

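View pics/sidez.png

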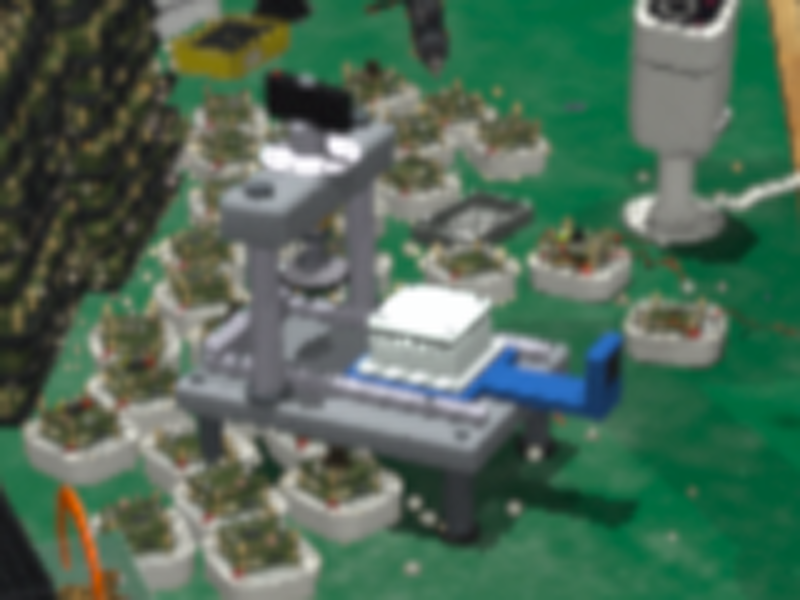

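The side zoom shows the carrier's tab free in front of the press and nothing standing in the approach path. The fits give the press x axis at a yaw of about -21.7°, the screw axis at about (0.602, -0.130), and the bar at -34.5°, so the screw is at about 0.22 rad. The tab face is at about (0.417, -0.056), roughly 80 mm short of home. I'll move to a staging point in front of the tab with the fingers closed.

Call:
{"method": "play_rows", "body": {
  "commands": [
    {"grip": 1,"z": -0.04},
    {"grip": 1,"x": 0.034,"y": -0.0368,"z": -0.015},
    {"grip": 1,"x": 0.034,"y": -0.0368},
    {"grip": 1,"x": 0.034,"y": -0.0368},
    {"grip": 1,"x": 0.034,"y": -0.0368},
    {"grip": 1,"x": 0.034,"y": -0.0368},
    {"grip": 1,"x": 0.034,"y": -0.0368},
    {"grip": 1,"x": 0.034,"y": -0.0368},
    {"grip": 1,"x": 0.034,"y": -0.0368},
    {"grip": 1,"x": 0.034,"y": -0.0368},
    {"grip": 1,"x": 0.034,"y": -0.0368},
    {"grip": 1}
  ]
}}

```text
invalid input at $.commands[0]: expected keys grip, x, y, z, rx, ry, rz
```

Call:
{"method": "play_rows", "body": {
  "commands": [
    {"grip": 1,"rz": -0.18},
    {"grip": 1,"rz": -0.18},
    {"grip": 1,"rz": -0.18},
    {"grip": 1,"rz": -0.18},
    {"grip": 1,"rz": -0.18},
    {"grip": 1,"rz": -0.18},
    {"grip": 1,"rz": -0.18},
    {"grip": 1,"rz": -0.18},
    {"grip": 1,"rz": -0.18},
    {"grip": 1,"rz": -0.18},
    {"grip": 1,"rz": -0.18},
    {"grip": 1,"rz": -0.18}
  ]
}}

```text
invalid input at $.commands[0]: expected keys grip, x, y, z, rx, ry, rz
```

Call:
{"method": "play_rows", "body": {
  "commands": [
    {"grip": 1,"rz": -0.18},
    {"grip": 1,"rz": -0.042},
    {"grip": 1},
    {"grip": 1}
  ]
}}

```text
invalid input at $.commands[0]: expected keys grip, x, y, z, rx, ry, rz
```

```bash
cat > st.py <<'E'
from h import *
s=env.observe(); R=np.array(s["tool_rot"]); p=np.array(s["position"])
print("t",round(s["time_s"],2),"p",np.round(p,4),"yaw",round(np.degrees(np.arctan2(R[1,0],R[0,0])),2),"zax",np.round(R[:,2],3),"q",np.round(s["q"],1))
print("F",np.round(s["ft_force"],2),"M",np.round(s["wrist_torque"],3),"w",round(s["grip_width"],4))
E
python3 st.py; python3 -c "
from h import *
im=optics.get_image('side');cv2.imwrite('pics/s1.png',cv2.resize(im['color'][100:280,200:440],None,fx=3,fy=3))"
```

```text
t 1.9 p [ 0.2039 -0.5108  0.2453] yaw 21.76 zax [-0. -0. -1.] q [-80.6  21.8  74.3  -0.   83.9 -12.3]
F [0.12 0.76 0.31] M [-0.019 -0.058 -0.017] w 0.0855
```

View pics/s1.png

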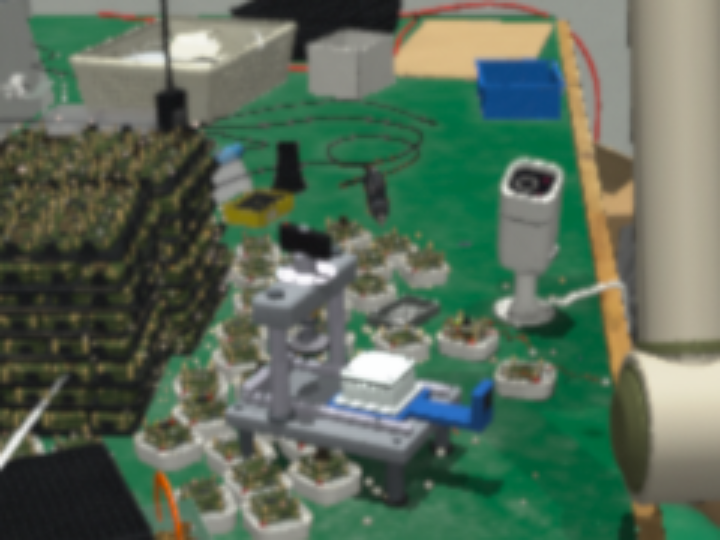

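The calls were refused because every key is needed in each row, so nothing has moved. I'll send the same move again.

Call:
{"method": "play_rows", "body": {
  "commands": [
    {"grip": 1,"x": 0,"y": 0,"z": -0.04,"rx": 0,"ry": 0,"rz": 0},
    {"grip": 1,"x": 0.034,"y": -0.0368,"z": -0.015,"rx": 0,"ry": 0,"rz": 0},
    {"grip": 1,"x": 0.034,"y": -0.0368,"z": 0,"rx": 0,"ry": 0,"rz": 0},
    {"grip": 1,"x": 0.034,"y": -0.0368,"z": 0,"rx": 0,"ry": 0,"rz": 0},
    {"grip": 1,"x": 0.034,"y": -0.0368,"z": 0,"rx": 0,"ry": 0,"rz": 0},
    {"grip": 1,"x": 0.034,"y": -0.0368,"z": 0,"rx": 0,"ry": 0,"rz": 0},
    {"grip": 1,"x": 0.034,"y": -0.0368,"z": 0,"rx": 0,"ry": 0,"rz": 0},
    {"grip": 1,"x": 0.034,"y": -0.0368,"z": 0,"rx": 0,"ry": 0,"rz": 0},
    {"grip": 1,"x": 0.034,"y": -0.0368,"z": 0,"rx": 0,"ry": 0,"rz": 0},
    {"grip": 1,"x": 0.034,"y": -0.0368,"z": 0,"rx": 0,"ry": 0,"rz": 0},
    {"grip": 1,"x": 0.034,"y": -0.0368,"z": 0,"rx": 0,"ry": 0,"rz": 0},
    {"grip": 1,"x": 0,"y": 0,"z": 0,"rx": 0,"ry": 0,"rz": 0}
  ]
}}

```text
time_s: 3.45
position: [0.3836, -0.0404, 0.3005]
tool_rot: [[0.927, 0.376, 0.0], [0.376, -0.927, 0.0], [0.0, -0.0, -1.0]]
ft_force: [0.8, -0.7, 0.5]
grip_width: 0.0003
```

```bash
python3 st.py
```

```text
t 3.45 p [ 0.3836 -0.0404  0.3005] yaw 22.08 zax [ 0.  0. -1.] q [-23.8   2.4  90.8   0.   86.7  44.2]
F [ 0.84 -0.72  0.47] M [-0.011 -0.065  0.043] w 0.0003
```

Call:
{"method": "play_rows", "body": {
  "commands": [
    {"grip": 1,"x": 0,"y": 0,"z": 0,"rx": 0,"ry": 0,"rz": -0.18},
    {"grip": 1,"x": 0,"y": 0,"z": 0,"rx": 0,"ry": 0,"rz": -0.18},
    {"grip": 1,"x": 0,"y": 0,"z": 0,"rx": 0,"ry": 0,"rz": -0.18},
    {"grip": 1,"x": 0,"y": 0,"z": 0,"rx": 0,"ry": 0,"rz": -0.18},
    {"grip": 1,"x": 0,"y": 0,"z": 0,"rx": 0,"ry": 0,"rz": -0.18},
    {"grip": 1,"x": 0,"y": 0,"z": 0,"rx": 0,"ry": 0,"rz": -0.18},
    {"grip": 1,"x": 0,"y": 0,"z": 0,"rx": 0,"ry": 0,"rz": -0.18},
    {"grip": 1,"x": 0,"y": 0,"z": 0,"rx": 0,"ry": 0,"rz": -0.18},
    {"grip": 1,"x": 0,"y": 0,"z": 0,"rx": 0,"ry": 0,"rz": -0.18},
    {"grip": 1,"x": 0,"y": 0,"z": 0,"rx": 0,"ry": 0,"rz": -0.18},
    {"grip": 1,"x": 0,"y": 0,"z": 0,"rx": 0,"ry": 0,"rz": -0.18},
    {"grip": 1,"x": 0,"y": 0,"z": 0,"rx": 0,"ry": 0,"rz": -0.18}
  ]
}}

```text
time_s: 4.95
position: [0.383, -0.0439, 0.3004]
tool_rot: [[-0.827, 0.562, -0.0], [0.562, 0.827, -0.0], [-0.0, -0.0, -1.0]]
ft_force: [0.2, -0.1, 0.5]
grip_width: -0.0002
```

Call:
{"method": "play_rows", "body": {
  "commands": [
    {"grip": 1,"x": 0,"y": 0,"z": 0,"rx": 0,"ry": 0,"rz": -0.18},
    {"grip": 1,"x": 0,"y": 0,"z": 0,"rx": 0,"ry": 0,"rz": -0.037},
    {"grip": 1,"x": 0,"y": 0,"z": 0.06,"rx": 0,"ry": 0,"rz": 0},
    {"grip": 1,"x": 0,"y": 0,"z": 0.06,"rx": 0,"ry": 0,"rz": 0},
    {"grip": 1,"x": 0,"y": 0,"z": 0.05,"rx": 0,"ry": 0,"rz": 0},
    {"grip": 1,"x": 0,"y": 0,"z": 0.02,"rx": 0,"ry": 0,"rz": 0},
    {"grip": 1,"x": 0,"y": 0,"z": 0,"rx": 0,"ry": 0,"rz": 0}
  ]
}}

```text
time_s: 5.82
position: [0.3827, -0.0432, 0.1095]
tool_rot: [[-0.926, 0.378, -0.003], [0.378, 0.926, 0.001], [0.003, 0.0, -1.0]]
ft_force: [0.1, -0.0, 0.5]
grip_width: -0.0001
```

```bash
python3 st.py; python3 -c "
from h import *
im=optics.get_image('side');cv2.imwrite('pics/s2.png',cv2.resize(im['color'][160:280,260:420],None,fx=5,fy=5))"
```

```text
t 5.83 p [ 0.3827 -0.0432  0.1095] yaw 157.79 zax [-0.003  0.001 -1.   ] q [-24.2  16.1 110.8  -0.   53.2 -92. ]
F [ 0.15 -0.01  0.53] M [-0.021  0.023  0.027] w -0.0001
```

View pics/s2.png

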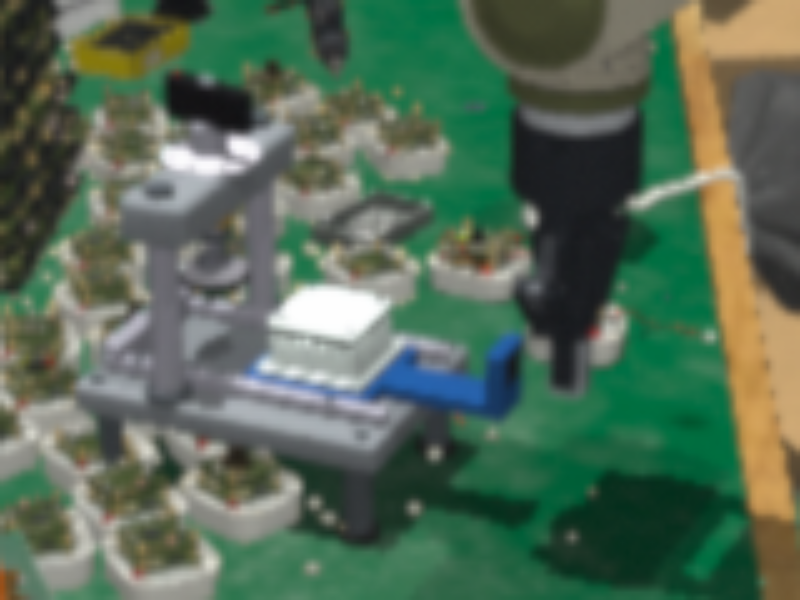

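The fingers stand about 25 mm in front of the tab with nothing in between. I'll push along tool -x.

Call:
{"method": "play_rows", "body": {
  "commands": [
    {"grip": 1,"x": -0.01,"y": 0,"z": 0,"rx": 0,"ry": 0,"rz": -0.009},
    {"grip": 1,"x": -0.008,"y": 0,"z": 0,"rx": 0,"ry": 0,"rz": 0},
    {"grip": 1,"x": -0.006,"y": 0,"z": 0,"rx": 0,"ry": 0,"rz": 0},
    {"grip": 1,"x": -0.006,"y": 0,"z": 0,"rx": 0,"ry": 0,"rz": 0},
    {"grip": 1,"x": -0.006,"y": 0,"z": 0,"rx": 0,"ry": 0,"rz": 0},
    {"grip": 1,"x": -0.006,"y": 0,"z": 0,"rx": 0,"ry": 0,"rz": 0}
  ]
}}

```text
time_s: 6.62
position: [0.4209, -0.0577, 0.1102]
tool_rot: [[-0.93, 0.367, -0.004], [0.367, 0.93, 0.002], [0.005, 0.0, -1.0]]
ft_force: [-8.6, 2.8, 6.4]
grip_width: 0.0002
```

Call:
{"method": "play_rows", "body": {
  "commands": [
    {"grip": 1,"x": -0.006,"y": 0,"z": 0,"rx": 0,"ry": 0,"rz": 0},
    {"grip": 1,"x": -0.006,"y": 0,"z": 0,"rx": 0,"ry": 0,"rz": 0},
    {"grip": 1,"x": -0.006,"y": 0,"z": 0,"rx": 0,"ry": 0,"rz": 0},
    {"grip": 1,"x": -0.006,"y": 0,"z": 0,"rx": 0,"ry": 0,"rz": 0},
    {"grip": 1,"x": -0.006,"y": 0,"z": 0,"rx": 0,"ry": 0,"rz": 0}
  ]
}}

```text
time_s: 7.25
position: [0.4488, -0.0687, 0.1102]
tool_rot: [[-0.93, 0.367, -0.004], [0.367, 0.93, 0.002], [0.005, 0.0, -1.0]]
ft_force: [-7.5, 3.3, 6.2]
grip_width: -0.0001
```

```bash
cat > pr.py <<'E'
from h import *
s=env.observe(); p=np.array(s["position"]); d=np.array([.929,-.370])
print("along",np.round((p[:2]-[.602,-.130])@d,4),"lat",np.round((p[:2]-[.602,-.130])@[.370,.929],4),"F along",np.round(np.array(s["ft_force"])[:2]@d,2))
E
python3 st.py; python3 pr.py; python3 -c "
from h import *
im=optics.get_image('side');cv2.imwrite('pics/s3.png',cv2.resize(im['color'][160:280,260:420],None,fx=5,fy=5))"
```

```text
t 7.25 p [ 0.4488 -0.0687  0.1102] yaw 158.48 zax [-0.004  0.002 -1.   ] q [-23.7  21.8 100.7  -0.   57.8 -92.2]
F [-7.47  3.28  6.21] M [0.497 1.253 0.009] w -0.0001
along -0.165 lat 0.0003 F along -8.15
```

View pics/s3.png

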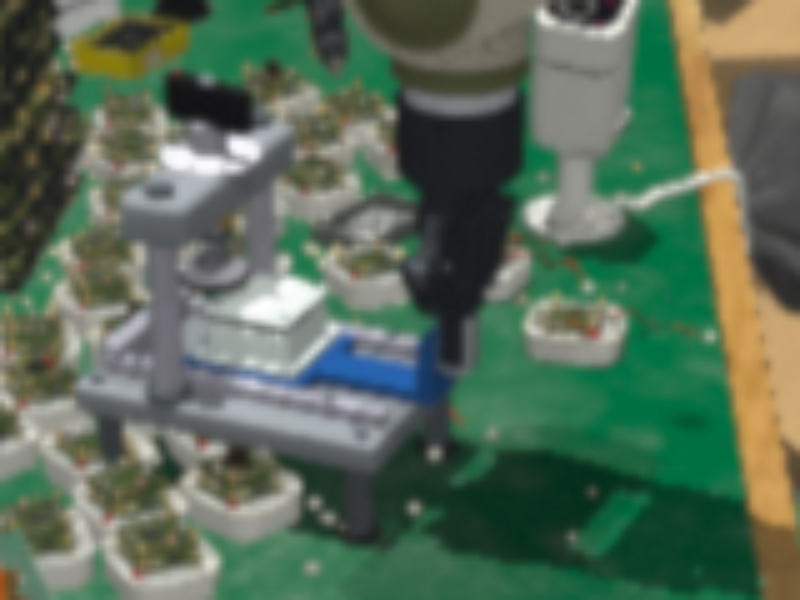

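The carrier is sliding at about 8 N, with around 34 mm to go.

Call:
{"method": "play_rows", "body": {
  "commands": [
    {"grip": 1,"x": -0.006,"y": 0,"z": 0,"rx": 0,"ry": 0,"rz": 0},
    {"grip": 1,"x": -0.006,"y": 0,"z": 0,"rx": 0,"ry": 0,"rz": 0},
    {"grip": 1,"x": -0.006,"y": 0,"z": 0,"rx": 0,"ry": 0,"rz": 0},
    {"grip": 1,"x": -0.005,"y": 0,"z": 0,"rx": 0,"ry": 0,"rz": 0},
    {"grip": 1,"x": -0.004,"y": 0,"z": 0,"rx": 0,"ry": 0,"rz": 0},
    {"grip": 1,"x": -0.002,"y": 0,"z": 0,"rx": 0,"ry": 0,"rz": 0}
  ]
}}

```text
time_s: 8.05
position: [0.4761, -0.0795, 0.1101]
tool_rot: [[-0.93, 0.367, -0.004], [0.367, 0.93, 0.002], [0.004, 0.0, -1.0]]
ft_force: [-6.6, 3.2, 5.4]
grip_width: -0.0001
```

```bash
python3 pr.py
```

```text
along -0.1357 lat 0.0003 F along -7.28
```

Call:
{"method": "play_rows", "body": {
  "commands": [
    {"grip": 1,"x": -0.002,"y": 0,"z": 0,"rx": 0,"ry": 0,"rz": 0},
    {"grip": 1,"x": -0.001,"y": 0,"z": 0,"rx": 0,"ry": 0,"rz": 0}
  ]
}}

```text
time_s: 8.3
position: [0.4788, -0.0805, 0.1101]
tool_rot: [[-0.93, 0.367, -0.004], [0.367, 0.93, 0.002], [0.004, 0.0, -1.0]]
ft_force: [-7.7, 2.6, 3.8]
grip_width: -0.0003
```

```bash
python3 pr.py
```

```text
along -0.1328 lat 0.0004 F along -8.09
```

Call:
{"method": "play_rows", "body": {
  "commands": [
    {"grip": 1,"x": -0.001,"y": 0,"z": 0,"rx": 0,"ry": 0,"rz": 0},
    {"grip": 1,"x": -0.001,"y": 0,"z": 0,"rx": 0,"ry": 0,"rz": 0}
  ]
}}

```text
time_s: 8.55
position: [0.4806, -0.0812, 0.1101]
tool_rot: [[-0.93, 0.367, -0.004], [0.367, 0.93, 0.002], [0.004, 0.0, -1.0]]
ft_force: [-6.6, 2.7, 3.9]
grip_width: -0.0
```

Call:
{"method": "play_rows", "body": {
  "commands": [
    {"grip": 1,"x": -0.001,"y": 0,"z": 0,"rx": 0,"ry": 0,"rz": 0},
    {"grip": 1,"x": -0.001,"y": 0,"z": 0,"rx": 0,"ry": 0,"rz": 0}
  ]
}}

```text
time_s: 8.8
position: [0.4814, -0.0816, 0.1101]
tool_rot: [[-0.93, 0.367, -0.006], [0.367, 0.93, 0.002], [0.007, -0.0, -1.0]]
ft_force: [-13.5, 4.7, 10.9]
grip_width: 0.0003
```

Call:
{"method": "play_rows", "body": {
  "commands": [
    {"grip": 1,"x": -0.001,"y": 0,"z": 0,"rx": 0,"ry": 0,"rz": 0},
    {"grip": 1,"x": 0,"y": 0,"z": 0,"rx": 0,"ry": 0,"rz": 0}
  ]
}}

```text
time_s: 9.05
position: [0.4814, -0.0816, 0.1101]
tool_rot: [[-0.93, 0.366, -0.008], [0.366, 0.93, 0.003], [0.009, -0.0, -1.0]]
ft_force: [-15.8, 4.7, 11.6]
grip_width: -0.0002
```

```bash
python3 pr.py;  python3 -c "
from h import *
for n in ['side','top']:
  im=optics.get_image(n);cv2.imwrite('pics/%s4.png'%n,cv2.resize(im['color'][160:280,260:420] if n=='side' else im['color'][170:290,330:490],None,fx=5,fy=5))"
```

```text
along -0.1299 lat 0.0004 F along -16.43
```

View pics/side4.png

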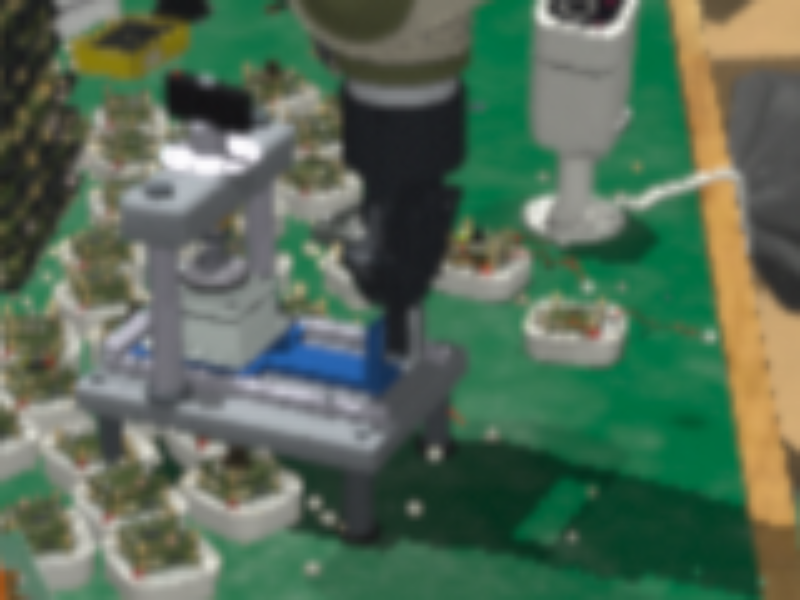

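View pics/top4.png

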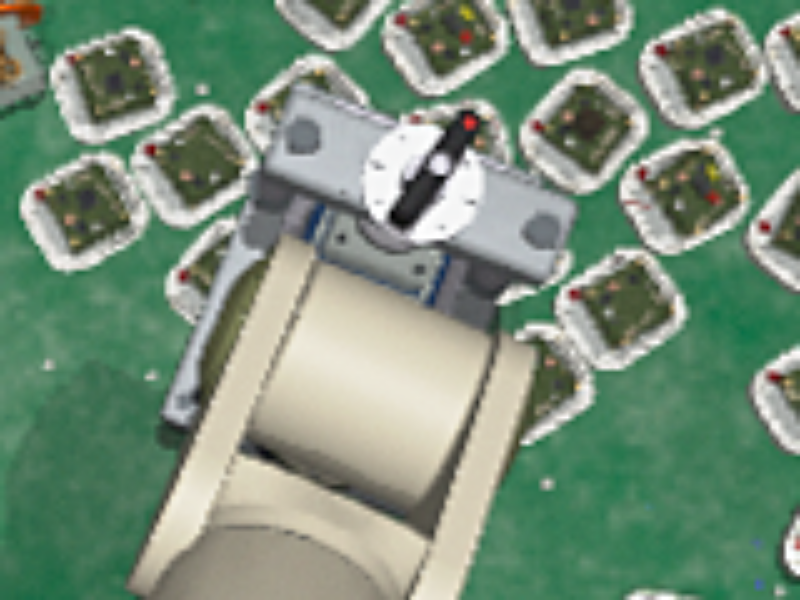

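The carrier is home. The TCP stopped moving while the force rose from 8 to 16 N, and the pictures show the housing under the pad. I'll back off and rise over the bar.

Call:
{"method": "play_rows", "body": {
  "commands": [
    {"grip": 1,"x": 0.01,"y": 0,"z": 0,"rx": 0,"ry": 0,"rz": 0},
    {"grip": 1,"x": 0.03,"y": 0,"z": 0,"rx": 0,"ry": 0,"rz": 0},
    {"grip": 1,"x": 0,"y": 0,"z": -0.05,"rx": 0,"ry": 0,"rz": 0},
    {"grip": 0,"x": 0,"y": 0,"z": -0.06,"rx": 0,"ry": 0,"rz": 0},
    {"grip": 0,"x": 0,"y": 0,"z": -0.06,"rx": 0,"ry": 0,"rz": 0},
    {"grip": 0,"x": 0,"y": 0,"z": -0.05,"rx": 0,"ry": 0,"rz": 0},
    {"grip": 0,"x": -0.03,"y": 0,"z": 0,"rx": 0,"ry": 0,"rz": 0},
    {"grip": 0,"x": -0.05,"y": 0,"z": 0,"rx": 0,"ry": 0,"rz": 0},
    {"grip": 0,"x": -0.04,"y": 0,"z": 0,"rx": 0,"ry": 0,"rz": 0},
    {"grip": 0,"x": -0.05,"y": 0,"z": 0,"rx": 0,"ry": 0,"rz": 0},
    {"grip": 0,"x": 0,"y": 0,"z": 0,"rx": 0,"ry": 0,"rz": 0.12},
    {"grip": 0,"x": 0,"y": 0,"z": 0,"rx": 0,"ry": 0,"rz": 0.1}
  ]
}}

```text
time_s: 10.65
position: [0.6061, -0.1311, 0.3295]
tool_rot: [[-0.826, 0.564, -0.0], [0.564, 0.826, 0.0], [0.001, -0.0, -1.0]]
ft_force: [0.3, -0.5, -0.3]
grip_width: 0.0424
```

Call:
{"method": "play_rows", "body": {
  "commands": [
    {"grip": 0,"x": 0,"y": 0,"z": 0,"rx": 0,"ry": 0,"rz": 0},
    {"grip": 0,"x": 0,"y": 0,"z": 0,"rx": 0,"ry": 0,"rz": 0}
  ]
}}

```text
time_s: 10.9
position: [0.6055, -0.1307, 0.3304]
tool_rot: [[-0.829, 0.56, 0.0], [0.56, 0.829, -0.0], [-0.0, 0.0, -1.0]]
ft_force: [-0.1, 0.2, -0.4]
grip_width: 0.0427
```

```bash
python3 st.py;  python3 -c "
from h import *
im=optics.get_image('wrist');cv2.imwrite('pics/w5.png',im['color']);P=cloud(im);Z=P[...,2]
hsv=cv2.cvtColor(im['color'],cv2.COLOR_BGR2HSV)
m=(Z>.246)&(Z<.262)&(hsv[...,2]<90)&(np.hypot(P[...,0]-.602,P[...,1]+.13)<.06)
print(m.sum())
if m.sum()>10:
  r=cv2.minAreaRect((P[m][:,:2]*1000).astype(np.float32));print(r)
"
```

```text
t 10.9 p [ 0.6055 -0.1307  0.3304] yaw 145.98 zax [ 0. -0. -1.] q [-23.1  27.   52.    0.  100.9 -79.1]
F [-0.13  0.23 -0.36] M [-0.044  0.04   0.004] w 0.0427
1604
((601.985595703125, -132.75079345703125), (13.8613862991333, 62.56380081176758), 55.79874801635742)
```

View pics/w5.png

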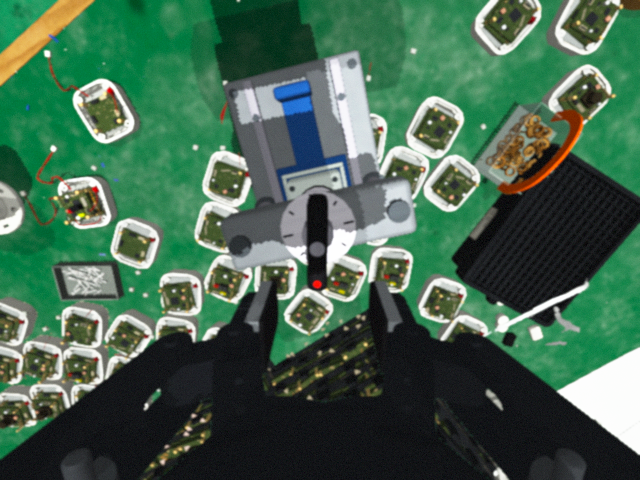

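The wrist view shows the bar at (317,240), lined up between the open jaws, and the dial is clear. I'll correct by about 2.5 mm in x and y and descend.

Call:
{"method": "play_rows", "body": {
  "commands": [
    {"grip": 0,"x": 0.0026,"y": -0.0025,"z": 0.02,"rx": 0,"ry": 0,"rz": 0.006},
    {"grip": 0,"x": 0,"y": 0,"z": 0.03,"rx": 0,"ry": 0,"rz": 0},
    {"grip": 0,"x": 0,"y": 0,"z": 0.026,"rx": 0,"ry": 0,"rz": 0},
    {"grip": 0,"x": 0,"y": 0,"z": 0.01,"rx": 0,"ry": 0,"rz": 0},
    {"grip": 0,"x": 0,"y": 0,"z": 0,"rx": 0,"ry": 0,"rz": 0}
  ]
}}

```text
time_s: 11.58
position: [0.602, -0.1314, 0.2445]
tool_rot: [[-0.825, 0.566, -0.0], [0.566, 0.825, 0.0], [0.0, -0.0, -1.0]]
ft_force: [-0.1, -0.2, 0.8]
grip_width: 0.0426
```

```bash
python3 st.py;  python3 -c "
from h import *
im=optics.get_image('wrist');cv2.imwrite('pics/w6.png',im['color'])"
```

```text
t 11.57 p [ 0.602  -0.1314  0.2445] yaw 145.54 zax [-0.  0. -1.] q [-23.3  28.6  63.1  -0.   88.3 -78.9]
F [-0.11 -0.24  0.83] M [0.002 0.019 0.019] w 0.0426
```

View pics/w6.png

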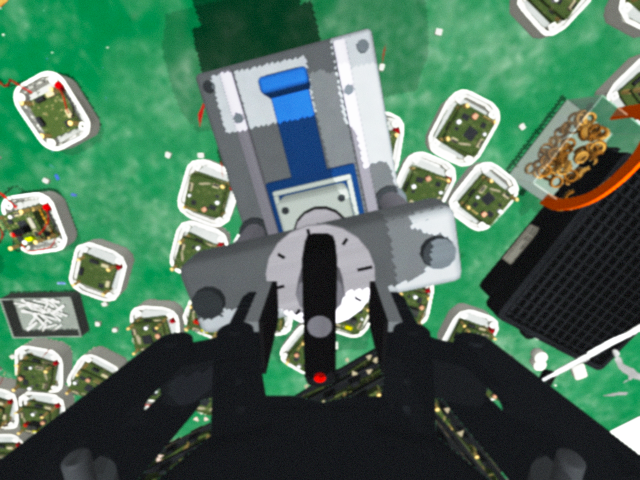

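The bar sits between the jaws, centred at about column 320. I'll grip it.

Call:
{"method": "play_rows", "body": {
  "commands": [
    {"grip": 1,"x": 0,"y": 0,"z": 0,"rx": 0,"ry": 0,"rz": 0},
    {"grip": 1,"x": 0,"y": 0,"z": 0,"rx": 0,"ry": 0,"rz": 0},
    {"grip": 1,"x": 0,"y": 0,"z": 0,"rx": 0,"ry": 0,"rz": 0},
    {"grip": 1,"x": 0,"y": 0,"z": 0,"rx": 0,"ry": 0,"rz": 0}
  ],
  "squeeze": 40
}}

```text
time_s: 12.12
position: [0.6014, -0.1327, 0.2455]
tool_rot: [[-0.824, 0.567, -0.0], [0.567, 0.824, -0.003], [-0.002, -0.002, -1.0]]
ft_force: [-5.4, -5.1, 4.0]
grip_width: 0.0132
```

```bash
python3 st.py
```

```text
t 12.12 p [ 0.6014 -0.1327  0.2455] yaw 145.46 zax [-0.    -0.003 -1.   ] q [-23.4  28.6  63.1  -0.2  88.3 -78.8]
F [-5.43 -5.1   3.99] M [-0.709  0.764  0.067] w 0.0132
```

Call:
{"method": "play_rows", "body": {
  "commands": [
    {"grip": 1,"x": 0,"y": -0.0014,"z": 0,"rx": 0,"ry": 0,"rz": 0.05},
    {"grip": 1,"x": 0,"y": 0,"z": 0,"rx": 0,"ry": 0,"rz": 0.06},
    {"grip": 1,"x": 0,"y": 0,"z": 0,"rx": 0,"ry": 0,"rz": 0.06}
  ]
}}

```text
time_s: 12.5
position: [0.6014, -0.1327, 0.2455]
tool_rot: [[-0.715, 0.699, 0.002], [0.699, 0.715, -0.001], [-0.002, 0.001, -1.0]]
ft_force: [0.2, 0.4, 2.7]
grip_width: 0.0135
```

```bash
cat > tq.py <<'E'
from h import *
import json,os
s=env.observe(); R=np.array(s["tool_rot"]); p=np.array(s["position"])
y=np.degrees(np.arctan2(R[1,0],R[0,0])); f=np.array(s["ft_force"])
turn=np.radians((145.46-y)%360)
print("t %.2f turn %.3f Mz %.3f tau6 %.3f Fxyt %s p %s q6 %.1f v6 %.1f"%(s["time_s"],turn,s["wrist_torque"][2],s["joint_efforts"][5],np.round(R.T@f,1),np.round(p,4),s["q"][5],s["qvel"][5]))
E
python3 tq.py
```

```text
t 12.50 turn 0.171 Mz 0.184 tau6 -0.487 Fxyt [ 0.1  0.4 -2.7] p [ 0.6014 -0.1327  0.2455] q6 -69.1 v6 27.3
```

Call:
{"method": "play_rows", "body": {
  "commands": [
    {"grip": 1,"x": 0,"y": 0,"z": 0,"rx": 0,"ry": 0,"rz": 0.06},
    {"grip": 1,"x": 0,"y": 0,"z": 0,"rx": 0,"ry": 0,"rz": 0.06}
  ]
}}

```text
time_s: 12.75
position: [0.6015, -0.1327, 0.2456]
tool_rot: [[-0.627, 0.779, 0.002], [0.779, 0.627, -0.001], [-0.002, 0.001, -1.0]]
ft_force: [-0.8, -0.3, 2.3]
grip_width: 0.0135
```

```bash
python3 tq.py
```

```text
t 12.75 turn 0.291 Mz 0.146 tau6 -0.485 Fxyt [ 0.2 -0.8 -2.3] p [ 0.6015 -0.1327  0.2456] q6 -62.2 v6 27.3
```

The lateral forces vanished and the bar turns freely, with torque close to the free value. I'll continue, reading while moving.

Call:
{"method": "play_rows", "body": {
  "commands": [
    {"grip": 1,"x": 0,"y": 0,"z": 0,"rx": 0,"ry": 0,"rz": 0.06},
    {"grip": 1,"x": 0,"y": 0,"z": 0,"rx": 0,"ry": 0,"rz": 0.06}
  ]
}}

```text
time_s: 13.0
position: [0.6015, -0.1326, 0.2455]
tool_rot: [[-0.529, 0.849, 0.002], [0.849, 0.529, -0.001], [-0.002, 0.001, -1.0]]
ft_force: [0.3, -0.1, 3.2]
grip_width: 0.0131
```

```bash
python3 tq.py
```

```text
t 13.00 turn 0.411 Mz 0.168 tau6 -0.485 Fxyt [-0.3  0.2 -3.2] p [ 0.6015 -0.1326  0.2455] q6 -55.4 v6 27.4
```

Call:
{"method": "play_rows", "body": {
  "commands": [
    {"grip": 1,"x": 0,"y": 0,"z": 0,"rx": 0,"ry": 0,"rz": 0.06},
    {"grip": 1,"x": 0,"y": 0,"z": 0,"rx": 0,"ry": 0,"rz": 0.06}
  ]
}}

```text
time_s: 13.25
position: [0.6016, -0.1326, 0.2455]
tool_rot: [[-0.424, 0.906, 0.002], [0.906, 0.424, -0.001], [-0.002, 0.002, -1.0]]
ft_force: [1.1, 0.3, 2.7]
grip_width: 0.0134
```

```bash
python3 tq.py
```

```text
t 13.25 turn 0.530 Mz 0.134 tau6 -0.485 Fxyt [-0.2  1.1 -2.7] p [ 0.6016 -0.1326  0.2455] q6 -48.5 v6 27.3
```

Call:
{"method": "play_rows", "body": {
  "commands": [
    {"grip": 1,"x": 0,"y": 0,"z": 0,"rx": 0,"ry": 0,"rz": 0.06}
  ]
}}

```text
time_s: 13.38
position: [0.6017, -0.1325, 0.2456]
tool_rot: [[-0.369, 0.93, 0.003], [0.93, 0.369, -0.001], [-0.002, 0.002, -1.0]]
ft_force: [0.2, 0.9, 3.1]
grip_width: 0.0126
```

```bash
python3 tq.py
```

```text
t 13.38 turn 0.590 Mz 0.106 tau6 -0.485 Fxyt [ 0.8  0.5 -3.1] p [ 0.6017 -0.1325  0.2456] q6 -45.1 v6 27.2
```

Call:
{"method": "play_rows", "body": {
  "commands": [
    {"grip": 1,"x": 0,"y": 0,"z": 0,"rx": 0,"ry": 0,"rz": 0.06}
  ]
}}

```text
time_s: 13.5
position: [0.6017, -0.1325, 0.2455]
tool_rot: [[-0.312, 0.95, 0.003], [0.95, 0.312, -0.001], [-0.002, 0.002, -1.0]]
ft_force: [-0.1, 0.3, 2.6]
grip_width: 0.0129
```

```bash
python3 tq.py
```

```text
t 13.50 turn 0.650 Mz 0.199 tau6 -0.484 Fxyt [ 0.3  0.  -2.6] p [ 0.6017 -0.1325  0.2455] q6 -41.6 v6 27.3
```

Call:
{"method": "play_rows", "body": {
  "commands": [
    {"grip": 1,"x": 0,"y": 0,"z": 0,"rx": 0,"ry": 0,"rz": 0.06}
  ]
}}

```text
time_s: 13.62
position: [0.6017, -0.1326, 0.2455]
tool_rot: [[-0.255, 0.967, 0.003], [0.967, 0.255, -0.001], [-0.001, 0.002, -1.0]]
ft_force: [1.9, 0.7, 2.3]
grip_width: 0.0126
```

```bash
python3 tq.py
```

```text
t 13.62 turn 0.710 Mz 0.154 tau6 -0.484 Fxyt [ 0.2  2.1 -2.3] p [ 0.6017 -0.1326  0.2455] q6 -38.2 v6 27.4
```

Joint 6 effort is steady to 0.001 N m, -0.485 when free, so it will show the touch clearly. Continuing in 0.12 rad steps.

Call:
{"method": "play_rows", "body": {
  "commands": [
    {"grip": 1,"x": 0,"y": 0,"z": 0,"rx": 0,"ry": 0,"rz": 0.06},
    {"grip": 1,"x": 0,"y": 0,"z": 0,"rx": 0,"ry": 0,"rz": 0.06}
  ]
}}

```text
time_s: 13.88
position: [0.6018, -0.1325, 0.2456]
tool_rot: [[-0.137, 0.991, 0.003], [0.991, 0.137, -0.001], [-0.001, 0.003, -1.0]]
ft_force: [1.9, 0.4, 2.1]
grip_width: 0.0135
```

```bash
python3 tq.py
```

```text
t 13.88 turn 0.830 Mz 0.135 tau6 -0.484 Fxyt [ 0.2  2.  -2.1] p [ 0.6018 -0.1325  0.2456] q6 -31.3 v6 27.2
```

Call:
{"method": "play_rows", "body": {
  "commands": [
    {"grip": 1,"x": 0,"y": 0,"z": 0,"rx": 0,"ry": 0,"rz": 0.06},
    {"grip": 1,"x": 0,"y": 0,"z": 0,"rx": 0,"ry": 0,"rz": 0.06}
  ]
}}

```text
time_s: 14.12
position: [0.6019, -0.1325, 0.2456]
tool_rot: [[-0.018, 1.0, 0.003], [1.0, 0.018, -0.001], [-0.001, 0.003, -1.0]]
ft_force: [2.5, 0.7, 2.9]
grip_width: 0.0131
```

```bash
python3 tq.py
```

```text
t 14.12 turn 0.950 Mz 0.135 tau6 -0.483 Fxyt [ 0.7  2.5 -2.9] p [ 0.6019 -0.1325  0.2456] q6 -24.4 v6 27.3
```

Call:
{"method": "play_rows", "body": {
  "commands": [
    {"grip": 1,"x": 0,"y": 0,"z": 0,"rx": 0,"ry": 0,"rz": 0.06},
    {"grip": 1,"x": 0,"y": 0,"z": 0,"rx": 0,"ry": 0,"rz": 0.06}
  ]
}}

```text
time_s: 14.38
position: [0.602, -0.1325, 0.2455]
tool_rot: [[0.102, 0.995, 0.003], [0.995, -0.102, -0.001], [-0.0, 0.003, -1.0]]
ft_force: [3.7, 1.3, 2.9]
grip_width: 0.0128
```

```bash
python3 tq.py
```

```text
t 14.38 turn 1.070 Mz 0.100 tau6 -0.483 Fxyt [ 1.6  3.5 -2.9] p [ 0.602  -0.1325  0.2455] q6 -17.6 v6 27.2
```

Call:
{"method": "play_rows", "body": {
  "commands": [
    {"grip": 1,"x": 0,"y": 0,"z": 0,"rx": 0,"ry": 0,"rz": 0.06},
    {"grip": 1,"x": 0,"y": 0,"z": 0,"rx": 0,"ry": 0,"rz": 0.06}
  ]
}}

```text
time_s: 14.62
position: [0.602, -0.1325, 0.2455]
tool_rot: [[0.221, 0.975, 0.004], [0.975, -0.221, -0.001], [-0.0, 0.004, -1.0]]
ft_force: [3.9, -0.5, 1.6]
grip_width: 0.0126
```

```bash
python3 tq.py
```

```text
t 14.62 turn 1.190 Mz 0.136 tau6 -0.483 Fxyt [ 0.4  3.9 -1.5] p [ 0.602  -0.1325  0.2455] q6 -10.7 v6 27.4
```

Call:
{"method": "play_rows", "body": {
  "commands": [
    {"grip": 1,"x": 0,"y": 0.0007,"z": 0,"rx": 0,"ry": 0,"rz": 0.06},
    {"grip": 1,"x": 0,"y": 0,"z": 0,"rx": 0,"ry": 0,"rz": 0.06}
  ]
}}

```text
time_s: 14.88
position: [0.6022, -0.1326, 0.2455]
tool_rot: [[0.336, 0.942, 0.002], [0.942, -0.336, -0.001], [0.0, 0.002, -1.0]]
ft_force: [-0.1, 0.7, 2.9]
grip_width: 0.0132
```

```bash
python3 tq.py
```

```text
t 14.88 turn 1.310 Mz 0.170 tau6 -0.484 Fxyt [ 0.6 -0.3 -2.9] p [ 0.6022 -0.1326  0.2455] q6 -3.8 v6 27.3
```

Call:
{"method": "play_rows", "body": {
  "commands": [
    {"grip": 1,"x": 0,"y": 0,"z": 0,"rx": 0,"ry": 0,"rz": 0.06},
    {"grip": 1,"x": 0,"y": 0,"z": 0,"rx": 0,"ry": 0,"rz": 0.06}
  ]
}}

```text
time_s: 15.12
position: [0.6022, -0.1326, 0.2455]
tool_rot: [[0.446, 0.895, 0.002], [0.895, -0.446, -0.001], [0.0, 0.002, -1.0]]
ft_force: [0.8, 1.6, 2.1]
grip_width: 0.0134
```

```bash
python3 tq.py
```

```text
t 15.12 turn 1.430 Mz 0.144 tau6 -0.485 Fxyt [ 1.8  0.  -2.1] p [ 0.6022 -0.1326  0.2455] q6 3.1 v6 27.3
```

Call:
{"method": "play_rows", "body": {
  "commands": [
    {"grip": 1,"x": 0,"y": 0,"z": 0,"rx": 0,"ry": 0,"rz": 0.06},
    {"grip": 1,"x": 0,"y": 0,"z": 0,"rx": 0,"ry": 0,"rz": 0.06}
  ]
}}

```text
time_s: 15.38
position: [0.6023, -0.1326, 0.2455]
tool_rot: [[0.55, 0.835, 0.002], [0.835, -0.55, -0.001], [0.001, 0.002, -1.0]]
ft_force: [1.8, 0.8, 2.3]
grip_width: 0.0134
```

```bash
python3 tq.py
```

```text
t 15.38 turn 1.550 Mz 0.168 tau6 -0.485 Fxyt [ 1.7  1.  -2.3] p [ 0.6023 -0.1326  0.2455] q6 10.0 v6 27.4
```

Call:
{"method": "play_rows", "body": {
  "commands": [
    {"grip": 1,"x": 0,"y": 0,"z": 0,"rx": 0,"ry": 0,"rz": 0.06},
    {"grip": 1,"x": 0,"y": 0,"z": 0,"rx": 0,"ry": 0,"rz": 0.06}
  ]
}}

```text
time_s: 15.62
position: [0.6024, -0.1327, 0.2455]
tool_rot: [[0.646, 0.763, 0.003], [0.763, -0.646, -0.001], [0.001, 0.003, -1.0]]
ft_force: [0.3, -0.2, 2.4]
grip_width: 0.0131
```

```bash
python3 tq.py
```

```text
t 15.62 turn 1.670 Mz 0.107 tau6 -0.485 Fxyt [ 0.   0.4 -2.4] p [ 0.6024 -0.1327  0.2455] q6 16.8 v6 27.3
```

Call:
{"method": "play_rows", "body": {
  "commands": [
    {"grip": 1,"x": 0,"y": 0,"z": 0,"rx": 0,"ry": 0,"rz": 0.06},
    {"grip": 1,"x": 0,"y": 0,"z": 0,"rx": 0,"ry": 0,"rz": 0.06}
  ]
}}

```text
time_s: 15.88
position: [0.6024, -0.1328, 0.2455]
tool_rot: [[0.733, 0.681, 0.003], [0.681, -0.733, -0.001], [0.001, 0.003, -1.0]]
ft_force: [2.5, 0.2, 2.8]
grip_width: 0.0132
```

```bash
python3 tq.py
```

```text
t 15.88 turn 1.790 Mz 0.232 tau6 -0.411 Fxyt [ 2.   1.6 -2.7] p [ 0.6024 -0.1328  0.2455] q6 23.7 v6 27.3
```

Call:
{"method": "play_rows", "body": {
  "commands": [
    {"grip": 1,"x": 0,"y": 0,"z": 0,"rx": 0,"ry": 0,"rz": 0.06},
    {"grip": 1,"x": 0,"y": 0,"z": 0,"rx": 0,"ry": 0,"rz": 0.06}
  ]
}}

```text
time_s: 16.12
position: [0.6025, -0.1328, 0.2455]
tool_rot: [[0.809, 0.588, 0.003], [0.588, -0.809, -0.001], [0.002, 0.003, -1.0]]
ft_force: [1.5, -0.4, 2.4]
grip_width: 0.0132
```

```bash
python3 tq.py
```

```text
t 16.12 turn 1.910 Mz 0.219 tau6 -0.408 Fxyt [ 1.   1.2 -2.4] p [ 0.6025 -0.1328  0.2455] q6 30.6 v6 27.3
```

Call:
{"method": "play_rows", "body": {
  "commands": [
    {"grip": 1,"x": 0,"y": 0,"z": 0,"rx": 0,"ry": 0,"rz": 0.06},
    {"grip": 1,"x": 0,"y": 0,"z": 0,"rx": 0,"ry": 0,"rz": 0.06}
  ]
}}

```text
time_s: 16.38
position: [0.6025, -0.1329, 0.2455]
tool_rot: [[0.874, 0.487, 0.003], [0.487, -0.874, -0.001], [0.002, 0.003, -1.0]]
ft_force: [1.7, -0.7, 1.9]
grip_width: 0.0131
```

```bash
python3 tq.py
```

```text
t 16.38 turn 2.030 Mz 0.223 tau6 -0.404 Fxyt [ 1.2  1.5 -1.9] p [ 0.6025 -0.1329  0.2455] q6 37.5 v6 27.2
```

Call:
{"method": "play_rows", "body": {
  "commands": [
    {"grip": 1,"x": 0,"y": 0,"z": 0,"rx": 0,"ry": 0,"rz": 0.06},
    {"grip": 1,"x": 0,"y": 0,"z": 0,"rx": 0,"ry": 0,"rz": 0.06}
  ]
}}

```text
time_s: 16.62
position: [0.6025, -0.133, 0.2455]
tool_rot: [[0.926, 0.379, 0.003], [0.379, -0.926, -0.001], [0.002, 0.002, -1.0]]
ft_force: [3.7, -1.4, 1.8]
grip_width: 0.0129
```

```bash
python3 tq.py
```

```text
t 16.62 turn 2.150 Mz 0.253 tau6 -0.400 Fxyt [ 2.9  2.8 -1.8] p [ 0.6025 -0.133   0.2455] q6 44.3 v6 27.3
```

Touch is clear. Joint 6 effort stepped by 0.074 N m between turns 1.67 and 1.79, then climbed at about 0.03 N m per rad as stated, so touch is at about 1.73. The target is about 3.30, which leaves 1.15 rad.

Call:
{"method": "play_rows", "body": {
  "commands": [
    {"grip": 1,"x": 0.0005,"y": 0.0005,"z": 0,"rx": 0,"ry": 0,"rz": 0.06},
    {"grip": 1,"x": 0,"y": 0,"z": 0,"rx": 0,"ry": 0,"rz": 0.06},
    {"grip": 1,"x": 0,"y": 0,"z": 0,"rx": 0,"ry": 0,"rz": 0.06},
    {"grip": 1,"x": 0,"y": 0,"z": 0,"rx": 0,"ry": 0,"rz": 0.06},
    {"grip": 1,"x": 0,"y": 0,"z": 0,"rx": 0,"ry": 0,"rz": 0.06}
  ]
}}

```text
time_s: 17.25
position: [0.6026, -0.1332, 0.2455]
tool_rot: [[0.996, 0.088, 0.001], [0.088, -0.996, -0.001], [0.001, 0.001, -1.0]]
ft_force: [-1.5, -0.1, 3.2]
grip_width: 0.013
```

```bash
python3 tq.py
```

```text
t 17.25 turn 2.450 Mz 0.243 tau6 -0.391 Fxyt [-1.5 -0.  -3.2] p [ 0.6026 -0.1332  0.2455] q6 61.5 v6 27.4
```

Call:
{"method": "play_rows", "body": {
  "commands": [
    {"grip": 1,"x": 0,"y": 0,"z": 0,"rx": 0,"ry": 0,"rz": 0.06},
    {"grip": 1,"x": 0,"y": 0,"z": 0,"rx": 0,"ry": 0,"rz": 0.06},
    {"grip": 1,"x": 0,"y": 0,"z": 0,"rx": 0,"ry": 0,"rz": 0.06},
    {"grip": 1,"x": 0,"y": 0,"z": 0,"rx": 0,"ry": 0,"rz": 0.06},
    {"grip": 1,"x": 0,"y": 0,"z": 0,"rx": 0,"ry": 0,"rz": 0.06}
  ]
}}

```text
time_s: 17.88
position: [0.6026, -0.1334, 0.2455]
tool_rot: [[0.978, -0.21, 0.001], [-0.21, -0.978, -0.002], [0.002, 0.001, -1.0]]
ft_force: [-0.6, -1.8, 3.0]
grip_width: 0.0134
```

```bash
python3 tq.py
```

```text
t 17.88 turn 2.751 Mz 0.269 tau6 -0.381 Fxyt [-0.2  1.9 -3. ] p [ 0.6026 -0.1334  0.2455] q6 78.7 v6 27.3
```

Call:
{"method": "play_rows", "body": {
  "commands": [
    {"grip": 1,"x": 0,"y": 0,"z": 0,"rx": 0,"ry": 0,"rz": 0.06},
    {"grip": 1,"x": 0,"y": 0,"z": 0,"rx": 0,"ry": 0,"rz": 0.06},
    {"grip": 1,"x": 0,"y": 0,"z": 0,"rx": 0,"ry": 0,"rz": 0.06},
    {"grip": 1,"x": 0,"y": 0,"z": 0,"rx": 0,"ry": 0,"rz": 0.06}
  ]
}}

```text
time_s: 18.38
position: [0.6025, -0.1335, 0.2455]
tool_rot: [[0.9, -0.437, 0.001], [-0.437, -0.9, -0.002], [0.002, 0.001, -1.0]]
ft_force: [-1.3, -1.6, 3.5]
grip_width: 0.0134
```

```bash
python3 tq.py
```

```text
t 18.38 turn 2.991 Mz 0.257 tau6 -0.373 Fxyt [-0.4  2.  -3.5] p [ 0.6025 -0.1335  0.2455] q6 92.5 v6 27.3
```

The quarter-turn target by angle is about 3.30. The torque slope runs about 10% above the nominal figure, so I'll stop slightly short at about 3.21, which is well inside the tolerance either way.

Call:
{"method": "play_rows", "body": {
  "commands": [
    {"grip": 1,"x": 0,"y": 0.0004,"z": 0,"rx": 0,"ry": 0,"rz": 0.06},
    {"grip": 1,"x": 0,"y": 0,"z": 0,"rx": 0,"ry": 0,"rz": 0.06},
    {"grip": 1,"x": 0,"y": 0,"z": 0,"rx": 0,"ry": 0,"rz": 0.06},
    {"grip": 1,"x": 0,"y": 0,"z": 0,"rx": 0,"ry": 0,"rz": 0.04},
    {"grip": 1,"x": 0,"y": 0,"z": 0,"rx": 0,"ry": 0,"rz": 0},
    {"grip": 1,"x": 0,"y": 0,"z": 0,"rx": 0,"ry": 0,"rz": 0}
  ]
}}

```text
time_s: 19.12
position: [0.6024, -0.1336, 0.2455]
tool_rot: [[0.784, -0.621, 0.002], [-0.621, -0.784, -0.001], [0.002, -0.0, -1.0]]
ft_force: [-0.1, -1.2, 6.1]
grip_width: 0.0133
```

```bash
python3 tq.py
```

```text
t 19.12 turn 3.208 Mz -0.038 tau6 -0.048 Fxyt [ 0.7  1.  -6.1] p [ 0.6024 -0.1336  0.2455] q6 104.9 v6 0.1
```

Call:
{"method": "play_rows", "body": {
  "commands": [
    {"grip": 0,"x": 0,"y": 0,"z": 0,"rx": 0,"ry": 0,"rz": 0},
    {"grip": 0,"x": 0,"y": 0,"z": 0,"rx": 0,"ry": 0,"rz": 0},
    {"grip": 0,"x": 0,"y": 0,"z": 0,"rx": 0,"ry": 0,"rz": 0},
    {"grip": 0,"x": 0,"y": 0,"z": 0,"rx": 0,"ry": 0,"rz": 0}
  ]
}}

```text
time_s: 19.62
position: [0.6024, -0.1333, 0.2442]
tool_rot: [[0.784, -0.621, -0.0], [-0.621, -0.784, 0.0], [-0.0, -0.0, -1.0]]
ft_force: [0.5, -0.1, 0.6]
grip_width: 0.0427
```

Call:
{"method": "play_rows", "body": {
  "commands": [
    {"grip": 0,"x": 0,"y": 0,"z": -0.02,"rx": 0,"ry": 0,"rz": 0},
    {"grip": 0,"x": 0,"y": 0,"z": -0.04,"rx": 0,"ry": 0,"rz": 0},
    {"grip": 0,"x": 0,"y": 0,"z": -0.05,"rx": 0,"ry": 0,"rz": 0},
    {"grip": 0,"x": 0,"y": 0,"z": -0.02,"rx": 0,"ry": 0,"rz": 0},
    {"grip": 0,"x": -0.05,"y": 0,"z": 0,"rx": 0,"ry": 0,"rz": 0},
    {"grip": 0,"x": -0.05,"y": 0,"z": 0,"rx": 0,"ry": 0,"rz": 0},
    {"grip": 0,"x": -0.05,"y": 0,"z": 0,"rx": 0,"ry": 0,"rz": 0},
    {"grip": 0,"x": 0,"y": 0,"z": 0,"rx": 0,"ry": 0,"rz": 0},
    {"grip": 0,"x": 0,"y": 0,"z": 0,"rx": 0,"ry": 0,"rz": 0}
  ]
}}

```text
time_s: 20.75
position: [0.4851, -0.0403, 0.3745]
tool_rot: [[0.784, -0.621, 0.001], [-0.621, -0.784, -0.0], [0.001, -0.0, -1.0]]
ft_force: [0.7, -0.4, -0.3]
grip_width: 0.0427
```

```bash
python3 st.py;  python3 - <<'E'
from h import *
im=optics.get_image('side');cv2.imwrite('pics/s8.png',cv2.resize(im['color'][160:280,260:420],None,fx=5,fy=5))
im=optics.get_image('top');cv2.imwrite('pics/t8.png',cv2.resize(im['color'][170:290,330:490],None,fx=5,fy=5))
P=cloud(im);Z=P[...,2];hsv=cv2.cvtColor(im['color'],cv2.COLOR_BGR2HSV)
near=np.hypot(P[...,0]-.602,P[...,1]+.132)<.045
m=near&(Z>.24)&(Z<.27)
if m.sum()>9: print("bar",m.sum(),cv2.minAreaRect((P[m][:,:2]*1000).astype(np.float32)))
b=(hsv[...,0]>95)&(hsv[...,0]<125)&(hsv[...,1]>140)&(Z>.108)&(Z<.125)&(np.hypot(P[...,0]-.49,P[...,1]+.085)<.06)
if b.sum()>9: print("tab",b.sum(),cv2.minAreaRect((P[b][:,:2]*1000).astype(np.float32)))
E
```

```text
t 20.75 p [ 0.4851 -0.0403  0.3745] yaw -38.39 zax [ 0.001 -0.    -1.   ] q [-18.7  11.7  68.   -0.  100.3 109.7]
F [ 0.7  -0.37 -0.3 ] M [-0.026 -0.012  0.031] w 0.0427
bar 90 ((610.8681640625, -138.01805114746094), (13.444066047668457, 38.679908752441406), 51.21832275390625)
```

View pics/s8.png

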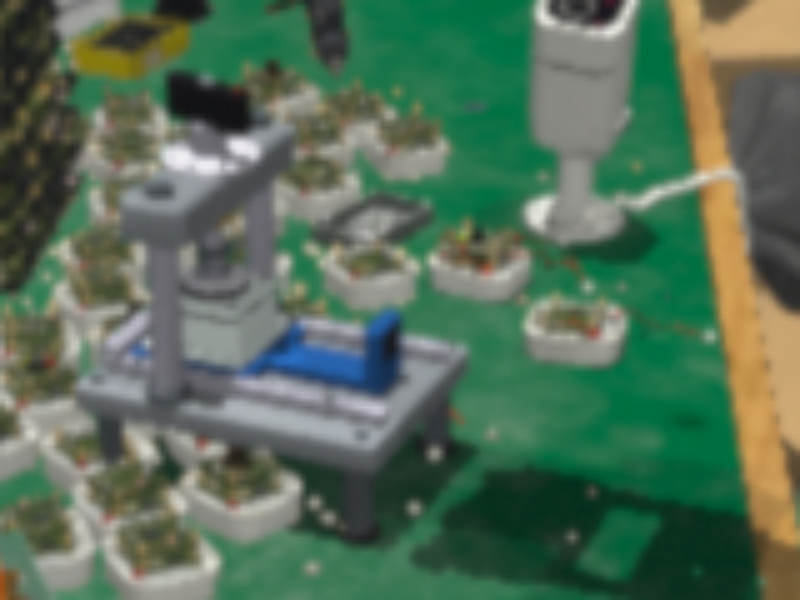

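```bash
python3 - <<'E'
from h import *
im=optics.get_image('wrist');cv2.imwrite('pics/w8.png',im['color'])
P=cloud(im);Z=P[...,2];hsv=cv2.cvtColor(im['color'],cv2.COLOR_BGR2HSV)
b=(hsv[...,0]>95)&(hsv[...,0]<125)&(hsv[...,1]>140)&(Z>.108)&(Z<.125)
if b.sum()>9: print("tab",b.sum(),cv2.minAreaRect((P[b][:,:2]*1000).astype(np.float32)))
E
```

```text
tab 310 ((497.1670837402344, -92.68173217773438), (33.928714752197266, 11.501727104187012), 68.75098419189453)
```

View pics/w8.png

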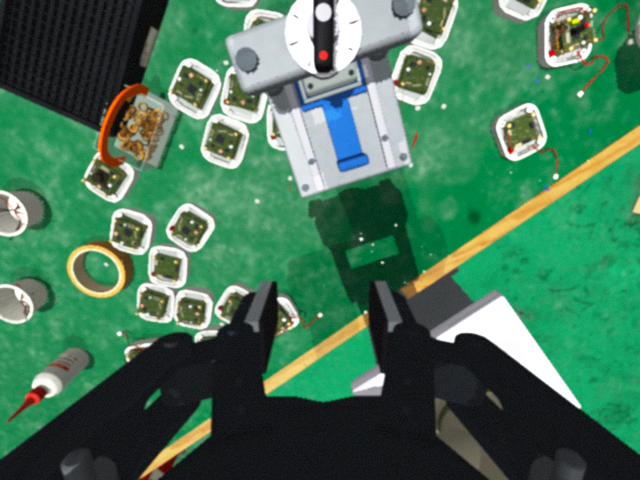

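The side view shows the pad on the housing, the tab at (385,350) and the carrier home. The wrist view puts the tab centre within 2 mm of where home predicts, and the bar has turned about 184° and been released. I'm handing in the job.

```bash
python3 -c "
from rig import order
print(order.close_job())"
```

```text
the job is handed in; nothing more can be done
None
```

I pushed the carrier home, wound the press down to clamp the housing, let go of the bar and handed the job in. The interface gives no verdict, and nothing measures the clamp force directly, so that figure is inferred.

- **Carrier:** I pushed it about 80 mm at 7–8 N until it stopped moving and the force rose to 16 N at the stop. After clamping, the tab measured within about 2 mm of where home puts it, which is the limit of the calibration.
- **Touch:** I turned the bar clockwise and felt the pad touch at about 1.73 rad of turn. The torque jumped by 0.074 N m between 1.67 and 1.79 rad.
- **Clamp:** I stopped at 3.21 rad, about 1.48 rad past touch. That is about 0.1 rad short of a full quarter turn, well inside the allowance, and should give about 39 N.
- **Final state:** The last pictures show the pad on the housing and the bar at the commanded angle. The arm has moved clear, and none of its moves went near the other things on the bench.

**Disagreements:**
- The torque rose about 10% faster than the figures given (0.033 against 0.03 N m per rad). I went mainly by the angle and stopped slightly short to allow for it.
- The bar's position differed by 1–2 mm between the cameras. I corrected for this from the side force once I had gripped the bar.

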